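# Set the pastry warmer's dial under the croissant's zone

## Robot

A 6-joint arm with a two-finger parallel gripper is mounted at the origin on a cart in front of the work surface, level with it; the furniture and walls round the work are solid. World frame = base frame: x ahead of the robot, y to its left, z up, the work surface at z = 0. Lengths are in m, angles in rad, forces in N, time in s.
With the tool pointing down it reaches from about 0.25 to 0.85 m from the base axis. Payload 12.5 kg.
Tool frame: the origin (TCP) lies midway between the tips of the shut fingers; the grasp point (between the pads) lies 19 mm behind it (manip.grasp_offset is the distance from the TCP to the grasp point, in m); z points along the fingers, y is the line along which they close (so a half turn about z gives the same grasp; the last joint's range is limited). The gripper opens to 93 mm and grips with 3 to 60 N. Pads are 15 mm wide; open, the fingers measure 128 mm over their backs; the gripper's body (75 mm by 188 mm) begins 65 mm behind the grasp point.
Start: joints at [-1.198, 0.351, 1.652, -0, 1.139, -0.085], TCP at [0.243, -0.493, 0.219] pointing down, gripper open.
Joint ranges: [-2.75, 2.75], [-0.79, 2.1], [0.01, 2.65], [-1.57, 4.71], [0.07, 3.14], [-2.87, 2.87]. Speed limits (rad/s): [2.22, 2.22, 2.79, 3.14, 3.14, 3.14].

## Interface

Orientations are given as a unit quaternion [w, x, y, z].
In Python, from rig import manip, imaging gives the robot as it stands.
- The arm moves only by the tool move_arm, never from a script. Its argument "targets" is a list of rows, each a list of 3 entries, a list of its own where there are three numbers: the shift along the tool's x, y, z in m, then the turn, a rotation vector about the tool's x, y, z in rad, then the finger opening in m, from 0 to 0.093. A call has 1 to 8 rows; each row shifts and turns the commanded pose from where the row before left it, along the tool's axes as they then stand; what a row does not reach is not made up. A row lasts 1/12 s, in which the tool goes at most 41.7 mm and 7.16 degrees, less where a joint would pass 70% of its speed; a pose out of reach is approached as far as the arm can. A call with a gripper value outside its range is refused whole. The fingers move at their own pace and stop on an object; "force" is the grip in N (left out, the last holds). Time passes only in rows, so rows that do not move let the fingers close. It gives the time, the measured TCP pose, the force, the opening and the grip force at its end, in the units of the state.
- manip.read_state(): the state, without advancing time (a new reading comes with each control period).
- imaging.capture(name): name is "side" or "top"; returns a dict with "frame" (480x640x3 uint8, red, green, blue), "camera_matrix" (3x3 intrinsics, pixels), "position" and "orientation" of the camera in the world. Camera axes: x right, y down, z forward; pixel columns grow to the right and rows downward; lengths in m; the calibration is good to about 2 mm. A picture is of the moment at which its call begins. There is no depth.
- manip.sign_off(): hands the job in; it is judged then, once.
The state is a dict: "time_s": time; "q": joint angles; "joint_velocities": joint speeds; "joint_efforts": joint torques, N m; "tool_pos": TCP position; "tcp_rot": TCP orientation; "ft_force": force on the tool from outside, world axes, zero at the start; "torque": the same for the moment, N m; "opening": opening from 0.0 (shut) to 1.0 (fully open); "grasp_force": force on a finger pad.
Only numpy, scipy, OpenCV 4.12 (cv2) and the standard library are available. Lean on these libraries where they do the work, as an engineer would, in place of code of your own. Each camera call takes 0.05 s, during which the arm holds its last target. There are 200 camera calls.

## Task

The croissant is to be warmed: on the two-zone warmer, find the zone on which the croissant lies and, with a fingertip pressed lightly on its face, turn the knurled dial directly in front of that zone clockwise until it clicks in with its white pointer at the big orange mark. Leave the other dial as it is, leave the croissant, the cup and the other things on the counter where they are, and take the finger away at the end.

Things in the scene. Friction and masses are not known exactly. Their poses are not given: they have to be found in the camera images.
- warmer: steel counter-top warmer, fixed; 205 mm (x) by 320 mm (y), deck 55 mm high. Origin on the counter, 105 mm behind its front edge, midway across; x to its back, y to its left, z up. Two round dark zones, 100 mm across, tops at z = 59 mm, centred at x = +48, y = +80 (left) and -80 (right) mm. A dial before each: axes at x = -55, y = +80 and -80, top faces at z = 60 mm; round each, four marks on the deck
- mark_left (a point): centre of the big orange mark (11 mm) on the deck beside the left dial, 45 mm from the dial's axis; the other three marks are small and black, 36 degrees apart: two before it and one after it, clockwise
- mark_right (a point): centre of the big orange mark (11 mm) on the deck beside the right dial, 45 mm from the dial's axis; the other three marks are small and black, 36 degrees apart: two before it and one after it, clockwise
- dial_left (a joint): turn angle of the left dial, rad, growing clockwise seen from above. Sprung detents (clicks) at 0, 0.628, 1.257 and 1.885, one for each mark; 1.257 is the big orange mark. Let go between marks it snaps to the nearer one. A click takes about 0.025 N m. Starts at 0 or 0.628; stops just past the first and last mark
- dial_left_top (a point): centre of the left dial's top face, on its vertical axis: black rubber disc, knurled edge, 76 mm across, only 5 mm above the deck, too flat to grasp. Turn it with a fingertip laid on the face 20 to 25 mm off the axis, sweeping round the axis. Pressed, it gives 3.5 mm on a spring (gives from 4 N, bottoms at 7.5 N); the press need not be full
- dial_left_pointer (a point): outer end of the white pointer line on the left dial's face, 36 mm from its axis
- dial_right (a joint): turn angle of the right dial, rad, growing clockwise seen from above. Sprung detents (clicks) at 0, 0.628, 1.257 and 1.885, one for each mark; 1.257 is the big orange mark. Let go between marks it snaps to the nearer one. A click takes about 0.025 N m. Starts at 0 or 0.628; stops just past the first and last mark
- dial_right_top (a point): centre of the right dial's top face, on its vertical axis: black rubber disc, knurled edge, 76 mm across, only 5 mm above the deck, too flat to grasp. Turn it with a fingertip laid on the face 20 to 25 mm off the axis, sweeping round the axis. Pressed, it gives 3.5 mm on a spring (gives from 4 N, bottoms at 7.5 N); the press need not be full
- dial_right_pointer (a point): outer end of the white pointer line on the right dial's face, 36 mm from its axis
- croissant: golden croissant, 76 x 139 x 47 mm, lying loose on one of the two zones; origin at the centre of its underside. Which zone differs from run to run
- cup: green and white espresso cup, 64 x 89 x 48 mm, loose on the other zone; origin at the centre of its underside
- service_bell: chrome counter bell, 80 mm across, 54 mm high, loose on the counter; origin at the centre of its underside; stays where it is
- coin_dish: grey change dish, 129 mm across, 18 mm high, loose; origin at the centre of its underside; stays where it is
- mint_tin: cream and red mint tin, 60 x 92 x 23 mm, loose; origin at the centre of its underside; stays where it is

How it is judged:
At the end, for the whole second after the job is handed in: the dial in front of the croissant's zone rests in the detent at the orange mark (within 0.13 rad of 1.257), the other dial's pointer end is within 12 mm of where it began (not a click on), croissant and cup lie within 20 mm and bell, dish and tin within 30 mm of where they began (((y of croissant in the frame of warmer above 0.04 m and value of joint dial_left between 1.1266 and 1.3866 rad and distance of dial_right_pointer from where it was at the start of the episode below 0.012 m and velocity of joint dial_left between -0.1 and 0.1 rad/s) or (y of croissant in the frame of warmer below -0.04 m and value of joint dial_right between 1.1266 and 1.3866 rad and distance of dial_left_pointer from where it was at the start of the episode below 0.012 m and velocity of joint dial_right between -0.1 and 0.1 rad/s)) and distance of each of croissant, cup from where it was at the start of the episode below 0.02 m and distance of each of service_bell, coin_dish, mint_tin from where it was at the start of the episode below 0.03 m and linear speed of each of croissant, cup below 0.02 m/s); the robot touches nothing.
It fails at once if the wrong dial is turned ((y of croissant in the frame of warmer above 0.04 m and distance of dial_right_pointer from where it was at the start of the episode above 0.016 m) or (y of croissant in the frame of warmer below -0.04 m and distance of dial_left_pointer from where it was at the start of the episode above 0.016 m)).
It fails at once if the croissant or the cup is lifted or pushed off its place (more than 20 mm) (distance of any of croissant, cup from where it was at the start of the episode above 0.02 m).
It fails at once if the bell, the dish or the tin is lifted or pushed away (more than 30 mm) (distance of any of service_bell, coin_dish, mint_tin from where it was at the start of the episode above 0.03 m).
It fails at once if a dial is pressed hard (more than 40 N) (contact force between the fingers and dial_left above 40 N or contact force between the fingers and dial_right above 40 N).
It also fails if it takes over 38 s, if anything falls off the work surface, if the arm or the gripper's body presses on something with over 40 N, if the wrist force passes 120 N, or if a joint passes its speed limit or range.

## Working session

There is one attempt and no reset: what is moved stays moved. The work goes in short steps, Python scripts to look and compute and a tool call to move; the robot and the scene stay as the last step left them, time stands still between calls to the robot, and variables do not carry over. Pictures are saved under pics/ and viewed, at most 10 in all, crops included, and the job is handed in when it is done.

Besides the shell and the picture viewer there is one more tool, called after "Emit:" by a JSON object that holds its "fn" and its "kwargs". move_arm: Moves the arm, as the interface text tells. Its arguments: {"type":"object","properties":{"targets":{"type":"array"},"force":{"type":"number"}},"required":["targets"]}

```bash
mkdir -p pics
python3 - <<'E'
from rig import manip, imaging
import cv2
for n in("top","side"):
    c=imaging.capture(n); cv2.imwrite(f"pics/{n}0.png",c["frame"][:,:,::-1]); print(n,c["camera_matrix"],c["position"],c["orientation"])
s=manip.read_state(); print(s["tool_pos"],s["tcp_rot"],s["ft_force"],s["opening"],s["time_s"])
E
```

```text
top [[579.63567614   0.         319.33926803]
 [  0.         579.63567614 234.34152624]
 [  0.           0.           1.        ]] [ 0.27496526 -0.00842806  1.62092514] [ 0.03739596 -0.70127356  0.71032529 -0.04748592]
side [[440.37237903   0.         317.25886986]
 [  0.         440.37237903 237.67181118]
 [  0.           0.           1.        ]] [0.49121557 0.87485391 0.73785442] [-0.00174462  0.00595036  0.89424436 -0.44753612]
[ 0.24301763 -0.49306554  0.21819083] [-4.88310159e-04  9.73914700e-01  2.26913890e-01 -7.18278579e-05] [ 0.38935989 -0.31235827 -0.32484892] 1.00142610398563 0.1
```

View pics/top0.png

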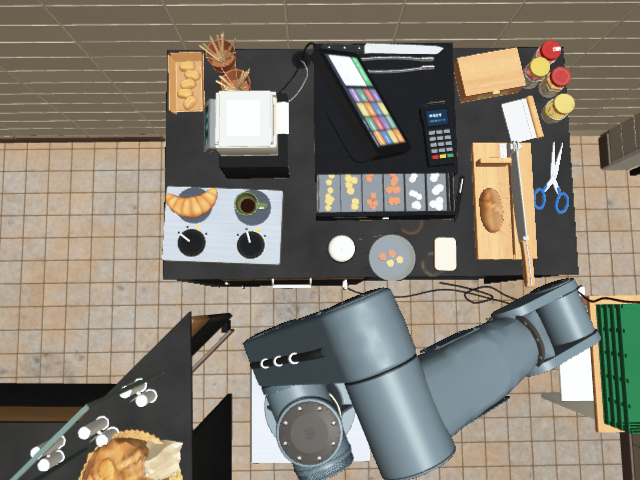

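View pics/side0.png

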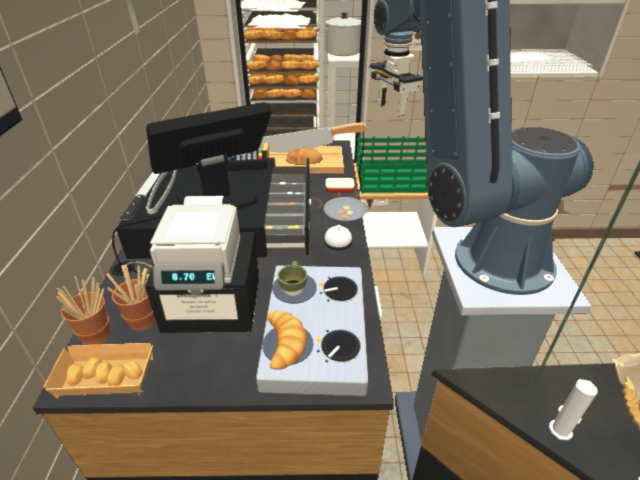

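Top view: the croissant (192,204) is on the left zone, so the left dial at about (190,243) has to be turned. Its pointer points up-left, and the cup is at (250,203). Next I'll measure the dial, pointer and marks.

```bash
cat > h.py <<'E'
import numpy as np, cv2
from scipy.spatial.transform import Rotation as R
from rig import manip, imaging
def ray(c,px,z):
    q=c["orientation"]; M=R.from_quat([q[1],q[2],q[3],q[0]]).as_matrix()
    d=M@np.linalg.inv(c["camera_matrix"])@[px[0],px[1],1.]; p=np.array(c["position"]); return p+d*(z-p[2])/d[2]
def proj(c,P):
    q=c["orientation"]; M=R.from_quat([q[1],q[2],q[3],q[0]]).as_matrix()
    v=c["camera_matrix"]@(M.T@(np.array(P)-c["position"])); return v[:2]/v[2]
def blobs(m,lo=4):
    n,l,s,ce=cv2.connectedComponentsWithStats(m.astype(np.uint8)); return [(ce[i],s[i,4]) for i in range(1,n) if s[i,4]>=lo]
E
python3 - <<'E'
from h import *
for n,(x0,y0,x1,y1) in (("top",(160,220,285,265)),("side",(255,265,370,392))):
    c=imaging.capture(n); f=c["frame"]; h=cv2.cvtColor(f,cv2.COLOR_RGB2HSV)
    roi=np.zeros(f.shape[:2],bool); roi[y0:y1,x0:x1]=1
    dark=roi&(h[...,2]<75)
    for ce,a in blobs(dark,150): print(n,"dark",ce.round(1),a,ray(c,ce,.06).round(4))
    org=roi&(h[...,0]<25)&(h[...,1]>150)&(h[...,2]>150)
    for ce,a in blobs(org,3): print(n,"orange",ce.round(1),a,ray(c,ce,.055).round(4))
    cr=f[y0:y1,x0:x1,::-1]; k=6 if n=="top" else 4.6
    cv2.imwrite(f"pics/{n}crop.png",cv2.resize(cr,None,fx=k,fy=k,interpolation=cv2.INTER_CUBIC))
E
```

```text
top dark [191.4 242.7] 528 [0.4446 0.3137 0.06  ]
top dark [250.4 245.1] 521 [0.4363 0.1547 0.06  ]
top dark [195.9 263.2] 193 [0.3891 0.3009 0.06  ]
side dark [258.4 282.7] 184 [0.6167 0.1373 0.06  ]
side dark [341.1 288.4] 523 [0.431  0.1589 0.06  ]
side dark [340.9 345.1] 814 [0.4402 0.3174 0.06  ]
side orange [321.3 284. ] 6 [0.4745 0.1385 0.055 ]
side orange [286.8 339.5] 1214 [0.5459 0.298  0.055 ]
side orange [318.4 339.1] 11 [0.4835 0.2978 0.055 ]
```

View pics/topcrop.png

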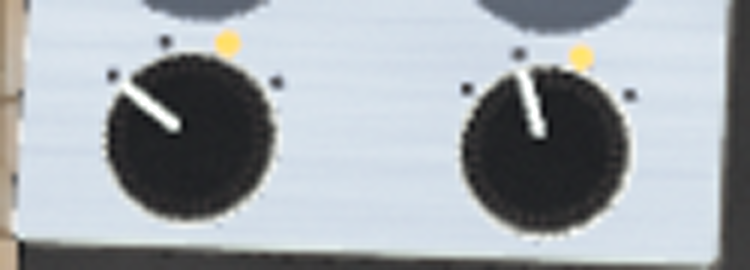

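View pics/sidecrop.png

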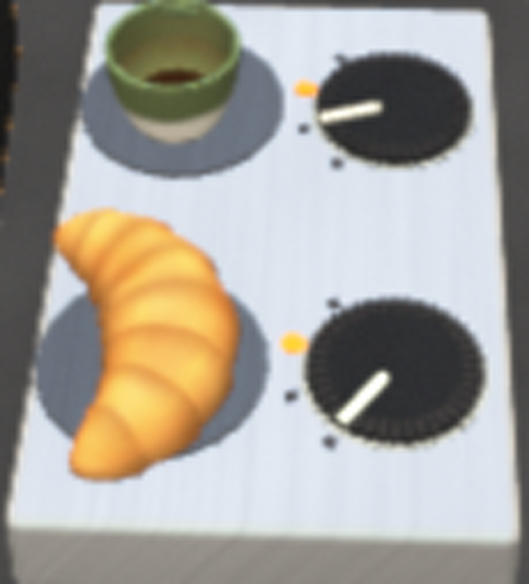

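The left dial's pointer is at the first mark (top crop 118,80), and the orange mark is at (228,43). That makes two clicks clockwise, 1.257 rad. The right dial is already at its second mark and must stay there. Both views put the left axis near (0.442, 0.3155), and the dials are 159 mm apart (160 expected). Moving over with the fingers shut.

Emit:
{"fn": "move_arm", "kwargs": {"targets": [[[0.022, -0.0257, 0], [0, 0, 0], 0], [[0.022, -0.0257, 0], [0, 0, 0], 0], [[0.022, -0.0257, 0], [0, 0, 0], 0], [[0.022, -0.0257, 0], [0, 0, 0], 0], [[0.022, -0.0257, 0], [0, 0, 0], 0], [[0.022, -0.0257, 0], [0, 0, 0], 0], [[0.022, -0.0257, 0], [0, 0, 0], 0], [[0.022, -0.0257, 0], [0, 0, 0], 0]]}}

```text
time_s: 0.87
tool_pos: [0.3101, -0.2296, 0.2186]
tcp_rot: [0.0, 0.974, 0.227, 0.0]
ft_force: [0.9, 0.0, -0.3]
opening: 0.475
grasp_force: 0.0
```

Emit:
{"fn": "move_arm", "kwargs": {"targets": [[[0.022, -0.0257, 0], [0, 0, 0], 0], [[0.022, -0.0257, 0], [0, 0, 0], 0], [[0.022, -0.0257, 0], [0, 0, 0], 0], [[0.022, -0.0257, 0], [0, 0, 0], 0], [[0.022, -0.0257, 0], [0, 0, 0], 0], [[0.022, -0.0257, 0], [0, 0, 0], 0], [[0.022, -0.0257, 0], [0, 0, 0], 0], [[0.022, -0.0257, 0], [0, 0, 0], 0]]}}

```text
time_s: 1.53
tool_pos: [0.3771, 0.0328, 0.2188]
tcp_rot: [0.0, 0.974, 0.227, 0.0]
ft_force: [0.6, -1.2, 0.3]
opening: 0.004
grasp_force: 0.0
```

Emit:
{"fn": "move_arm", "kwargs": {"targets": [[[0.022, -0.0257, 0], [0, 0, 0], 0], [[0.022, -0.0257, 0], [0, 0, 0], 0], [[0.022, -0.0257, 0], [0, 0, 0], 0], [[0.022, -0.0257, 0], [0, 0, 0], 0], [[0.022, -0.0257, 0], [0, 0, 0], 0], [[0.022, -0.0257, 0], [0, 0, 0], 0], [[0.022, -0.0257, 0], [0, 0, 0], 0], [[0.022, -0.0257, 0], [0, 0, 0], 0]]}}

```text
time_s: 2.2
tool_pos: [0.4441, 0.2951, 0.2185]
tcp_rot: [0.0, 0.974, 0.227, -0.0]
ft_force: [0.5, 0.1, 0.5]
opening: 0.006
grasp_force: 0.0
```

Emit:
{"fn": "move_arm", "kwargs": {"targets": [[[0, 0, 0], [0, 0, -0.12], 0], [[0, 0, 0], [0, 0, -0.12], 0], [[0, 0, 0], [0, 0, -0.12], 0], [[0, 0, 0], [0, 0, -0.12], 0], [[0, 0, 0], [0, 0, -0.12], 0], [[0, 0, 0], [0, 0, -0.12], 0], [[0, 0, 0], [0, 0, -0.12], 0], [[0, 0, 0], [0, 0, -0.12], 0]]}}

```text
time_s: 2.87
tool_pos: [0.444, 0.2933, 0.2185]
tcp_rot: [-0.0, 0.757, 0.653, -0.0]
ft_force: [0.7, 1.0, 0.6]
opening: 0.005
grasp_force: 0.0
```

Emit:
{"fn": "move_arm", "kwargs": {"targets": [[[0, 0, 0.03], [0, 0, -0.12], 0], [[0, 0, 0.03], [0, 0, -0.12], 0], [[0, 0, 0.03], [0, 0, -0.09], 0], [[0, 0, 0.02], [0, 0, 0], 0], [[0, 0, 0], [0, 0, 0], 0], [[0, 0, 0], [0, 0, 0], 0]]}}

```text
time_s: 3.37
tool_pos: [0.4439, 0.2932, 0.1084]
tcp_rot: [-0.0, 0.642, 0.767, -0.001]
ft_force: [0.2, 0.1, 0.5]
opening: -0.001
grasp_force: 0.0
```

Run:
```python
from h import *
s=manip.read_state(); q=s["tcp_rot"]; print(s["time_s"],s["tool_pos"],s["q"],s["ft_force"],s["opening"])
M=R.from_quat([q[1],q[2],q[3],q[0]]).as_matrix(); print(M.round(3), M.T@(np.array([.4458,.2938,.06])-s["tool_pos"]))
c=imaging.capture("side"); print(proj(c,s["tool_pos"]),proj(c,[.442,.3155,.06]))
cv2.imwrite("pics/side1.png",cv2.resize(c["frame"][230:400,250:410,::-1],None,fx=3.5,fy=3.5))
```

```text
3.3667 [0.44385961 0.29315884 0.10840663] [ 4.96180938e-01  4.62478135e-01  1.79441235e+00 -1.16132541e-05
  8.86405852e-01  3.19872090e-01] [0.19107927 0.12885248 0.52368709] -0.001097892675422956
[[-0.175  0.984 -0.001]
 [ 0.984  0.175 -0.001]
 [-0.001 -0.002 -1.   ]] [0.00031721 0.00210092 0.04840314]
[339.00468884 318.48971765] [339.87483179 344.2973396 ]
```

View pics/side1.png

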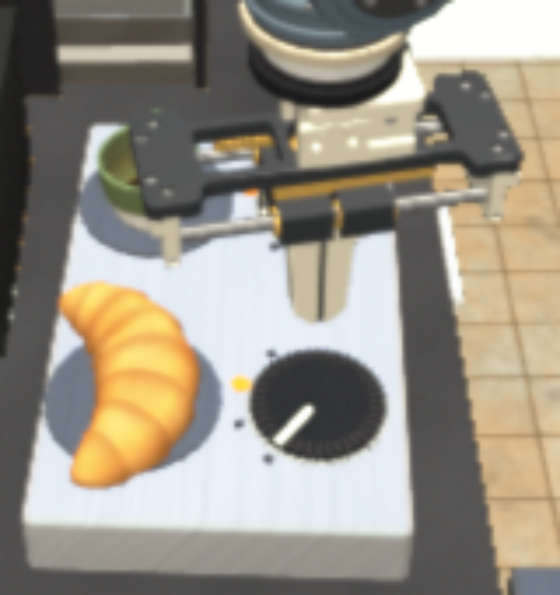

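The tip hangs above the right side of the left dial, as intended. A post of the gripper (crop 172,262) is on the croissant side, so I'll check its height before lowering.

Run:
```python
from h import *
c=imaging.capture("side"); t=manip.read_state()["tool_pos"]
print("post pixel",250+172/3.5,230+262/3.5)
for dx in(.07,.094):
  for dy in(-.037,0,.037):
    for z in (.06,.084,.1): print(dx,dy,z,proj(c,np.array(t)+[dx,dy,z]).round(1))
c=imaging.capture("top");f=c["frame"];h=cv2.cvtColor(f,cv2.COLOR_RGB2HSV)
m=(h[...,0]<25)&(h[...,1]>110)&(h[...,2]>110); m[:180]=0;m[225:]=0;m[:,:160]=0;m[:,225:]=0
for v,u in ((np.argwhere(m)[:,0].max(),np.argwhere(m)[:,1].mean()),): print("croissant front", ray(c,(u,v),.08))
```

```text
post pixel 299.14285714285717 304.8571428571429
0.07 -0.037 0.06 [301.5 282.1]
0.07 -0.037 0.084 [301.2 272.6]
0.07 -0.037 0.1 [300.9 266. ]
0.07 0 0.06 [301.1 295.9]
0.07 0 0.084 [300.8 286.2]
0.07 0 0.1 [300.6 279.6]
0.07 0.037 0.06 [300.8 310.7]
0.07 0.037 0.084 [300.4 300.9]
0.07 0.037 0.1 [300.2 294.2]
0.094 -0.037 0.06 [288.8 282.2]
0.094 -0.037 0.084 [288.3 272.7]
0.094 -0.037 0.1 [287.9 266.1]
0.094 0 0.06 [288. 296.]
0.094 0 0.084 [287.4 286.3]
0.094 0 0.1 [287.  279.7]
0.094 0.037 0.06 [287.1 310.8]
0.094 0.037 0.084 [286.5 301.1]
0.094 0.037 0.1 [286.1 294.4]
croissant front [0.51951709 0.28010777 0.08      ]
```

At worst the post clears the croissant's top narrowly. I'll use an arc 40° further round, which takes the gripper body away from the croissant.

Emit:
{"fn": "move_arm", "kwargs": {"targets": [[[0.0055, -0.0121, 0], [0, 0, 0], 0], [[0, 0, 0], [0, 0, 0.12], 0], [[0, 0, 0], [0, 0, 0.12], 0], [[0, 0, 0], [0, 0, 0.12], 0], [[0, 0, 0], [0, 0, 0.12], 0], [[0, 0, 0], [0, 0, 0.12], 0], [[0, 0, 0.02], [0, 0, 0.1], 0], [[0, 0, 0.02], [0, 0, 0], 0]]}}

```text
time_s: 4.18
tool_pos: [0.4316, 0.2975, 0.07]
tcp_rot: [-0.0, 0.867, 0.497, 0.002]
ft_force: [0.2, -0.3, -0.8]
opening: 0.006
grasp_force: 0.0
```

Emit:
{"fn": "move_arm", "kwargs": {"targets": [[[0, 0, 0], [0, 0, 0], 0], [[0, 0, 0.003], [0, 0, 0], 0], [[0, 0, 0.002], [0, 0, 0], 0], [[0, 0, 0.002], [0, 0, 0], 0], [[0, 0, 0], [0, 0, 0], 0], [[0, 0, 0], [0, 0, 0], 0]]}}

```text
time_s: 4.68
tool_pos: [0.4314, 0.2967, 0.0622]
tcp_rot: [-0.0, 0.866, 0.5, 0.0]
ft_force: [0.3, -0.1, -0.1]
opening: 0.005
grasp_force: 0.0
```

Emit:
{"fn": "move_arm", "kwargs": {"targets": [[[0, 0, 0.001], [0, 0, 0], 0], [[0, 0, 0.001], [0, 0, 0], 0], [[0, 0, 0.001], [0, 0, 0], 0], [[0, 0, 0], [0, 0, 0], 0], [[0, 0, 0], [0, 0, 0], 0]]}}

```text
time_s: 5.1
tool_pos: [0.4315, 0.2967, 0.0588]
tcp_rot: [0.0, 0.866, 0.5, 0.0]
ft_force: [1.3, -0.0, 3.7]
opening: 0.005
grasp_force: 2.0
```

Emit:
{"fn": "move_arm", "kwargs": {"targets": [[[0, 0, 0.001], [0, 0, 0], 0], [[0, 0, 0.0005], [0, 0, 0], 0], [[0, 0, 0], [0, 0, 0], 0], [[0, 0, 0], [0, 0, 0], 0]]}}

```text
time_s: 5.43
tool_pos: [0.4315, 0.2967, 0.0573]
tcp_rot: [0.0, 0.866, 0.5, 0.0]
ft_force: [0.2, -0.4, 5.1]
opening: 0.007
grasp_force: 2.7
```

Emit:
{"fn": "move_arm", "kwargs": {"targets": [[[0.0001, -0.0018, 0], [0, 0, 0.08], 0], [[0.0001, -0.0018, 0], [0, 0, 0.08], 0], [[0.0001, -0.0018, 0], [0, 0, 0.08], 0], [[0.0001, -0.0018, 0], [0, 0, 0.08], 0], [[0.0001, -0.0018, 0], [0, 0, 0.08], 0], [[0.0001, -0.0018, 0], [0, 0, 0.08], 0], [[0.0001, -0.0018, 0], [0, 0, 0.08], 0], [[0.0001, -0.0018, 0], [0, 0, 0.08], 0]]}}

```text
time_s: 6.1
tool_pos: [0.4224, 0.3075, 0.0574]
tcp_rot: [-0.0, 0.98, 0.201, 0.001]
ft_force: [1.8, -0.4, 5.0]
opening: 0.006
grasp_force: 2.7
```

```bash
cat >> h.py <<'E'
C=np.array([.442,.3155,.06])
def pointer():
    c=imaging.capture("side"); f=c["frame"]; h=cv2.cvtColor(f,cv2.COLOR_RGB2HSV)
    for nm,ctr in (("L",C),("R",C-[.0083,.159,0])):
        a=np.linspace(0,2*np.pi,60); P=np.array([proj(c,ctr+[.034*np.cos(t),.034*np.sin(t),0]) for t in a]).astype(np.int32)
        roi=np.zeros(f.shape[:2],np.uint8); cv2.fillPoly(roi,[P],1)
        m=(roi>0)&(h[...,2]>150)&(h[...,1]<60)
        for ce,n in blobs(m,5):
            p=ray(c,ce,.06)-ctr; print(nm,"area",n,p[:2].round(4),"ang",np.degrees(np.arctan2(p[1],p[0])).round(1))
    cv2.imwrite("pics/last.png",cv2.resize(f[230:400,250:410,::-1],None,fx=3.5,fy=3.5))
E
python3 -c "
from h import *
pointer(); print(manip.read_state()['tool_pos'])"; cp pics/last.png pics/side2.png
```

```text
L area 6 [ 0.015 -0.032] ang -64.9
L area 6 [-0.0012 -0.0361] ang -91.9
L area 126 [-0.0203 -0.014 ] ang -145.3
L area 46 [0.0197 0.0061] ang 17.3
R area 15 [-0.0165 -0.0296] ang -119.2
R area 158 [-0.0096  0.0104] ang 132.8
R area 60 [0.0276 0.0014] ang 2.9
[0.42237677 0.30771262 0.05741479]
```

View pics/side2.png

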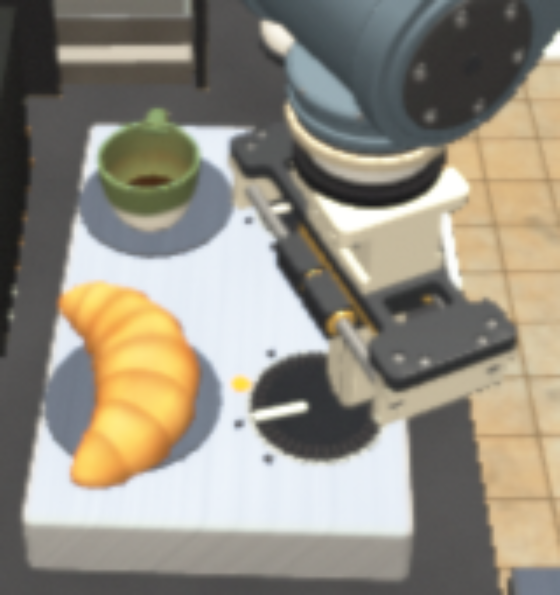

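The pointer (crop 255,415 to 305,406) now lies at the second mark, and the dial follows the finger. Sweeping on by the same amount.

Emit:
{"fn": "move_arm", "kwargs": {"targets": [[[0.0001, -0.0018, 0], [0, 0, 0.08], 0], [[0.0001, -0.0018, 0], [0, 0, 0.08], 0], [[0.0001, -0.0018, 0], [0, 0, 0.08], 0], [[0.0001, -0.0018, 0], [0, 0, 0.08], 0], [[0.0001, -0.0018, 0], [0, 0, 0.08], 0], [[0.0001, -0.0018, 0], [0, 0, 0.08], 0], [[0.0001, -0.0018, 0], [0, 0, 0.08], 0], [[0.0001, -0.0018, 0], [0, 0, 0.08], 0]]}}

```text
time_s: 6.82
tool_pos: [0.4219, 0.3217, 0.0575]
tcp_rot: [-0.0, 0.993, -0.118, 0.001]
ft_force: [3.0, -3.6, 4.8]
opening: 0.004
grasp_force: 2.6
```

```bash
python3 -c "
from h import *
pointer(); print(manip.read_state()['q'][5])"; cp pics/last.png pics/side3.png
```

```text
L area 268 [0.001  0.0101] ang 84.3
R area 15 [-0.0157 -0.0294] ang -118.2
R area 38 [-0.0206 -0.0115] ang -150.9
R area 180 [0.006  0.0153] ang 68.7
2.3776178242738557
```

View pics/side3.png

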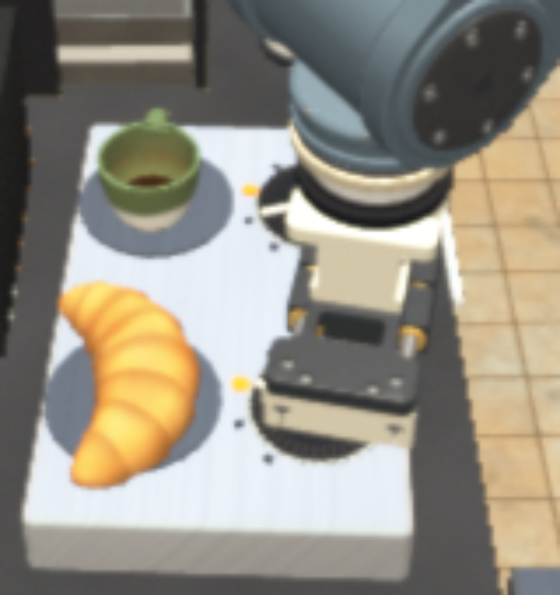

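The pointer's tip shows at the orange mark (crop 258,384). I'll lift straight off, back away and check.

Emit:
{"fn": "move_arm", "kwargs": {"targets": [[[0, 0, -0.003], [0, 0, 0], 0], [[0, 0, -0.01], [0, 0, 0], 0], [[0, 0, -0.03], [0, 0, 0], 0], [[0, 0, -0.03], [0, 0, 0], 0], [[0, 0, -0.03], [0, 0, 0], 0], [[0, 0, -0.03], [0, 0, 0], 0], [[0, 0, -0.03], [0, 0, 0], 0], [[0, 0, 0], [0, 0, 0], 0]]}}

```text
time_s: 7.53
tool_pos: [0.4223, 0.3226, 0.226]
tcp_rot: [-0.003, 0.993, -0.115, 0.003]
ft_force: [0.4, -0.2, -0.2]
opening: 0.005
grasp_force: 0.0
```

Emit:
{"fn": "move_arm", "kwargs": {"targets": [[[0, 0.03, 0], [0, 0, 0], 0], [[0, 0.03, 0], [0, 0, 0], 0], [[0, 0.03, 0], [0, 0, 0], 0], [[0, 0.03, 0], [0, 0, 0], 0], [[0, 0.03, 0], [0, 0, 0], 0], [[0, 0.03, 0], [0, 0, 0], 0], [[0, 0.03, 0], [0, 0, 0], 0], [[0, 0, 0], [0, 0, 0], 0]]}}

```text
time_s: 8.2
tool_pos: [0.3708, 0.1141, 0.22]
tcp_rot: [0.0, 0.993, -0.116, -0.001]
ft_force: [0.0, 0.7, 0.1]
opening: 0.003
grasp_force: 0.0
```

```bash
python3 -c "
from h import *
pointer(); print(manip.read_state()['tool_pos'],manip.read_state()['ft_force'])"; cp pics/last.png pics/side4.png
```

```text
L area 43 [ 0.0194 -0.0091] ang -25.1
R area 35 [0.0203 0.0035] ang 9.7
[0.37175388 0.11564068 0.22020505] [-0.17152715  1.02306874  0.1313971 ]
```

View pics/side4.png

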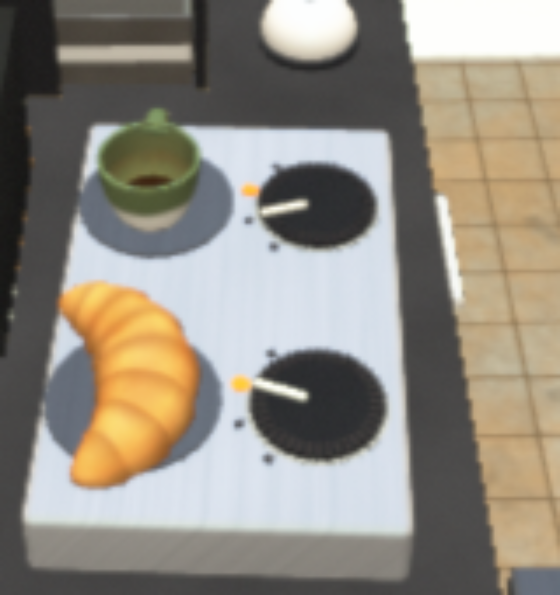

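The left pointer (crop 253,381 to 305,397) is at the orange mark (241,383): -25° against -24° measured for the mark. The right dial, the cup and the croissant look unmoved.

```bash
python3 -c "
from rig import manip; print(manip.sign_off())"
```

```text
the job is handed in; nothing more can be done
None
```

The left dial, in front of the croissant's zone, now rests at the big orange mark; the right dial, the croissant and the cup look unmoved in the last picture, the finger is clear, and the job was handed in (no verdict was returned).

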